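Hang the L-shaped serving board level on its peg

ROBOT

A 6-joint arm with a two-finger parallel gripper is mounted at the origin on the work surface. World frame = base frame: x ahead of the robot, y to its left, z up, the work surface at z = 0. Lengths are in m, angles in degrees, forces in N, time in s.
With the tool pointing down it reaches from about 0.325 to 0.875 m from the base axis. Payload 4.4 kg.
Tool frame: the origin (TCP) lies midway between the tips of the shut fingers; the grasp point (between the pads) lies 19 mm behind it (r.hold_point_z is the distance from the TCP to the grasp point, in m); z points along the fingers, y is the line along which they close (so a half turn about z gives the same grasp; the last joint's range is limited). The gripper opens to 85 mm and grips with 20 to 120 N. Pads are 22 mm wide; open, the fingers measure 114 mm over their backs; the gripper's body (76 mm by 85 mm) begins 54 mm behind the grasp point. The pads swing forward as they close: fully open they stand 13 mm farther back than shut.
Start: joints at [-78.581, 11.837, 88.321, -0, 79.842, -8.623], TCP at [0.197, -0.54, 0.231] pointing down, gripper open.
Joint ranges: [-156.59, 156.59], [-49.26, 127.26], [12.9, 141.05], [-63.56, 243.56], [4.71, 150.69], [-161.64, 161.64]. Speed limits (degrees/s): [159.86, 159.86, 180, 180, 180, 180].

INTERFACE

Orientations are given as [roll, pitch, yaw] about the fixed x, y, z axes, in that order (R = Rz(yaw) Ry(pitch) Rx(roll)).
In Python, from workcell import r, eyes, workorder gives the robot as it stands. The module is installed in compiled form; this text tells all that it offers.
- The arm moves only by the tool jog_arm, never from a script. Its argument "motion" is a list of rows, each a list of 7 numbers: the turn, a rotation vector about the world's x, y, z in units of 6 degrees (1.0 is 6 degrees), then the shift along the world's x, y, z in units of 50 mm (1.0 is 50 mm), then the closure, from -1 (fully open) to 1 (shut), so that 0 is half open. A call has exactly 10 rows; each row is the pose to reach, as a shift and turn from the pose commanded when the call began; what a row does not reach only later rows make up. A row lasts 1/10 s, in which the tool goes at most 50 mm and 8.59 degrees, less where a joint would pass 70% of its speed; a pose out of reach is approached as far as the arm can. A call with a gripper value outside its range is refused whole. The fingers move at their own pace and stop on an object; "newtons" is the grip in N (left out, the last holds). Time passes only in rows, so rows that repeat a pose let the fingers close, or fill a call up. It gives the time, the measured TCP pose, the force, the opening and the grip force at its end, in the units of the state.
- r.state(): the state, without advancing time (a new reading comes with each control period).
- eyes.capture(name): name is "side" or "top" or "wrist"; returns the picture (400x640x3 uint8, red, green, blue); there is no depth.
- eyes.calibration(name): a dict with "fx", "fy", "cx", "cy" (pixels), "rvec" (rotation vector, rad) and "tvec" (3), from world to camera coordinates, as OpenCV has them; the wrist camera has in their place "hand_eye" (4x4, takes a point from camera to tool coordinates, whose origin is the TCP and whose axes are the flange's). Camera axes: x right, y down, z forward; pixel columns grow to the right and rows downward; lengths in m; the calibration is good to about 2 mm. A picture is of the moment at which its call begins: read the wrist's pose just before it. calibration takes no time and is no camera call.
- workorder.job_done(): hands the job in; it is judged then, once.
The state is a dict: "t": time; "q": joint angles; "joint_vel": joint speeds; "joint_torque": joint torques, N m; "tcp_pos": TCP position; "orientation": TCP orientation; "wrist_force": force on the tool from outside, world axes, zero at the start; "ft_torque": the same for the moment, N m; "opening": finger opening in m; "finger_force": force on a finger pad.
Only numpy, scipy, OpenCV 4.12 (cv2) and the standard library are available. Lean on these libraries where they do the work, as an engineer would, in place of code of your own. Each camera call takes 0.05 s, during which the arm holds its last target. There are 200 camera calls.

TASK

Take the L-shaped serving board out of the rack and hang it on the stand's peg by the one of its holes that makes it hang level. Ease the hole over the peg's head by feel, without forcing it, and let the board's weight down onto the peg before you let go. Leave the bowl, the jar and the small board where they are.

Things in the scene. Friction and masses are not known exactly. Their poses are not given: they have to be found in the camera images.
- board_mid (a point): L-shaped beech board, loose, about 0.2 kg, 16 mm thick, of even material, upright in the rack. Point: centre of its middle hole. x square to its faces, y along it, z up. Its bar is 200 mm long (y -100 to 100) and 52 high (z -30 to 22), with 5 round through holes 20 mm wide in a row at z = 0, y = -56, -28, 0, 28, 56. Pinch the top edge (z = 22) from above.
- board_leg (a point): Centre of the board's leg, the other stroke of the L, same axes: 90 mm wide and 102 mm long, it hangs below the bar at y = -100 to -10, z = -132 to -30 mm from the middle hole. The corner beside it (y = -10 to 100, below the bar) is cut out.
- stand: Peg stand fixed to the counter: dark foot 190 x 150 x 20 mm (x -60 to 130), white upright 190 mm high, 44 wide (y), x -9 to 9 mm. Origin on the counter below the upright's middle. From its +x face a metal peg points out, level within 7 degrees, 172 mm up: smooth neck 9 mm across, then, 54 to 64 mm from the root, a button head 17 mm across, its face a dome of radius 16 mm, 2.4 mm high.
- peg_root (a point): Middle of the peg's root on the upright; stand's axes, +x points out along a square peg. The peg is stiff but not fitted quite square: its head stands up to 7 mm off this line to either side, and up or down, which no reading shows. A hole passes the head with 1.5 mm to spare all round; off centre, its rim stops on the dome. On the neck a hung hole's centre is 5.5 mm below the peg's axis.
- rack: White board rack fixed to the counter: foot 150 x 230 x 18 mm (x -95 to 55), origin on the counter under the board's slot. Dowels 10 mm across rise 80 mm above the foot at x = 15, -15, -47, -77, y = -85, -25, 70 mm. The board stands on the foot between the first two rows, 2 mm of play each side, axes as the rack's; lift it straight up over 85 mm to clear them.
- small_board_mid (a point): Centre of the small dark board, 170 x 95 x 12 mm, loose, standing in the rack's other slot. A bystander.
- bowl: White bowl, 100 mm across and 50 mm high, loose, origin under its centre. A bystander.
- jar: Amber jar with a metal lid, 66 mm across and 100 mm high, loose, origin under its centre. A bystander.
Not all that is in view belongs to the job. There is more than one size of the stand; the one meant has the size given above.

How it is judged (in metres and radians):
On the way, in this order (a step that is already met when the one before it is completed fails the run):
1. the board is lifted out of the rack, clear of everything but the fingers (height (world z) of board_mid above 0.23 m and contact force between the fingers and board above 1 N and contact force between board and rack below 0.1 N), for 0.1 s.
2. still held, the board's weight is let down onto the peg's neck, behind the head (contact force between the fingers and board above 1 N and contact force between board and stand above 0.8 N and x of board_mid in the frame of stand between 0.015 and 0.06 m and z of board_mid in the frame of stand between 0.157 and 0.175 m), for 0.2 s.
At the end, for the whole second after the job is handed in: The board hangs on the peg's neck behind the head (middle of its thickness 15 to 60 mm out from the stand's origin), bar level within 5 degrees along its length, leaning back or forward under 11, middle hole 3 mm above to 15 mm below the peg root's height, let go and at rest (angle between board_mid's own y axis and vertical between 1.4836 and 1.658 rad and angle between board_mid's own z axis and vertical below 0.2 rad and x of board_mid in the frame of stand between 0.015 and 0.06 m and z of board_mid in the frame of stand between 0.157 and 0.175 m and contact force between board and stand above 0.8 N and contact force between the fingers and board below 0.05 N and linear speed of board below 0.02 m/s and angular speed of board below 0.15 rad/s); the robot touches nothing.
It fails at once if the board is forced against the peg or stand with more than 15 N (contact force between board and stand above 15 N).
It fails at once if the gripper or arm pushes on the stand with more than 10 N (contact force between the arm and stand above 10 N).
It fails at once if the bowl is moved more than 20 mm (distance of bowl from where it was at the start of the episode above 0.02 m).
It fails at once if the jar is moved more than 20 mm (distance of jar from where it was at the start of the episode above 0.02 m).
It fails at once if the small board is moved more than 20 mm (distance of small_board_mid from where it was at the start of the episode above 0.02 m).
It also fails if it takes over 67 s, if anything falls off the work surface, if the arm or the gripper's body presses on something with over 40 N, if the wrist force passes 120 N, or if a joint passes its speed limit or range.

## Working session

There is one attempt and no reset: what is moved stays moved. The work goes in short steps, Python scripts to look and compute and a tool call to move; the robot and the scene stay as the last step left them, time stands still between calls to the robot, and variables do not carry over. Pictures are saved under pics/ and viewed, at most 10 in all, crops included, and the job is handed in when it is done.

Besides the shell and the picture viewer there is one more tool, called after ">>>" as name(argument=value, ...) on one line, values as JSON. jog_arm: Moves the arm, as the interface text tells. Its arguments: {"type":"object","properties":{"motion":{"type":"array","items":{"type":"array","items":{"type":"number"}}},"newtons":{"type":"number"}},"required":["motion"]}

```bash
mkdir -p pics; python3 - <<'E'
from workcell import r,eyes
import cv2
print(r.state(), r.hold_point_z)
for n in("side","top"):
    cv2.imwrite(f"pics/{n}0.png",eyes.capture(n)[:,:,::-1]); print(n,eyes.calibration(n))
print(eyes.calibration("wrist"))
E
```

```text
{'t': 0.0, 'q': array([-7.85825216e+01,  1.18842482e+01,  8.84064108e+01, -1.64453266e-04,
        7.98426814e+01, -8.62427967e+00]), 'joint_vel': array([ 0.03643602, -0.0231525 , -0.06181799, -0.05365707, -0.04148747,
        0.02621142]), 'joint_torque': array([-9.14590491e-04, -3.83041799e+01, -2.91595942e+01, -2.60968645e-04,
        1.05871505e-02, -4.75753112e-06]), 'tcp_pos': array([ 0.19687678, -0.53942009,  0.23011245]), 'orientation': array([-1.79868143e+02, -1.98349647e-02,  2.00417644e+01]), 'wrist_force': array([-0.60860486, -0.73776631, -0.85179697]), 'ft_torque': array([0.01015078, 0.0145184 , 0.02447166]), 'finger_force': 0.0, 'opening': 0.08531798959735194} 0.0187
side {'fx': 496.7741555214553, 'fy': 496.7741555214553, 'cx': 313.00963227309717, 'cy': 209.8681394575073, 'rvec': array([ 2.33362027, -0.24894971,  0.08030245]), 'tvec': array([-0.57063811,  0.11927449,  1.13065438])}
top {'fx': 436.08162425010283, 'fy': 436.08162425010283, 'cx': 328.9898997347803, 'cy': 197.05005259979833, 'rvec': array([ 2.13694109, -2.13711636,  0.20149499]), 'tvec': array([-0.0699175 ,  0.57513009,  1.10297946])}
{'fx': 288.741993961948, 'fy': 288.741993961948, 'cx': 316.5296841828926, 'cy': 192.88291024830022, 'hand_eye': array([[ 7.02892401e-04, -9.48789010e-01, -3.15909672e-01,
         8.24189880e-02],
       [ 9.99999753e-01,  6.58449365e-04,  2.47421062e-04,
        -7.04164341e-04],
       [-2.67398617e-05, -3.15909768e-01,  9.48789238e-01,
        -1.42902502e-01],
       [ 0.00000000e+00,  0.00000000e+00,  0.00000000e+00,
         1.00000000e+00]])}
```

View pics/side0.png

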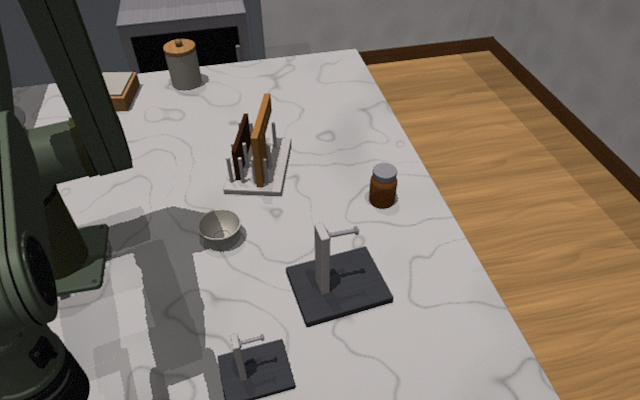

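View pics/top0.png

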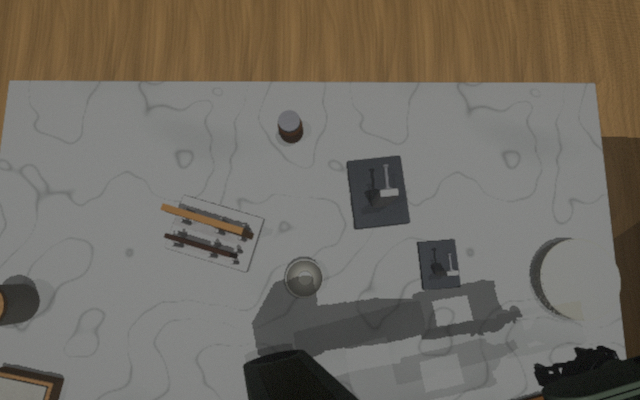

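```bash
cat > h.py <<'E'
import numpy as np,cv2
from workcell import r,eyes
from scipy.spatial.transform import Rotation as Rn
def cam(n,st=None):
    c=eyes.calibration(n);K=np.array([[c['fx'],0,c['cx']],[0,c['fy'],c['cy']],[0,0,1]])
    if n=='wrist':
        st=st or r.state();T=np.eye(4);T[:3,:3]=Rn.from_euler('xyz',st['orientation'],degrees=True).as_matrix();T[:3,3]=st['tcp_pos']
        M=np.linalg.inv(T@c['hand_eye']);return K,M[:3,:3],M[:3,3]
    return K,Rn.from_rotvec(c['rvec']).as_matrix(),c['tvec']
def ray(C,p):
    K,R,t=C;d=R.T@np.linalg.solve(K,[p[0],p[1],1]);return -R.T@t,d/np.linalg.norm(d)
def onz(C,p,z):
    o,d=ray(C,p);return o+d*(z-o[2])/d[2]
def tri(C1,p1,C2,p2):
    a,d=ray(C1,p1);b,e=ray(C2,p2);s=np.linalg.lstsq(np.c_[d,-e],b-a,rcond=None)[0]
    p,q=a+s[0]*d,b+s[1]*e;return (p+q)/2,np.linalg.norm(p-q)
def proj(C,P):
    K,R,t=C;x=K@(R@np.asarray(P)+t);return x[:2]/x[2]
E
python3 - <<'E'
import cv2,numpy as np
s=cv2.imread('pics/side0.png');t=cv2.imread('pics/top0.png')
z=lambda i,x,y,w,h,k:cv2.resize(i[y:y+h,x:x+w],(w*k,h*k),interpolation=cv2.INTER_CUBIC)
a=z(t,150,180,133,100,3);b=z(t,340,145,80,100,3);c=z(s,215,85,100,120,2);
o=np.zeros((600,800,3),np.uint8)
o[:300,:399]=a;o[:300,400:640]=b
o[300:,:300]=z(s,220,90,75,100,4)[:300,:300] if 0 else z(s,220,90,100,100,3)
o[300:,300:660]=z(s,282,218,120,100,3)
cv2.imwrite('pics/c0.png',o)
from h import *
for n in('top','side'):
    C=cam(n);print(n,-C[1].T@C[2])
T=cam('top');S=cam('side')
def comps(img,m,mn):
    k,l,st,ce=cv2.connectedComponentsWithStats(m.astype(np.uint8));return [(st[i],l==i) for i in range(1,k) if st[i,4]>mn]
for n,i in(('top',t),('side',s)):
    h=cv2.cvtColor(i,cv2.COLOR_BGR2HSV)
    m=cv2.inRange(h,(8,120,60),(22,255,255))
    if n=='top': m[:140]=0;m[300:]=0
    m[:90]=0
    if n=='side': m[:,300:]=0;m[200:]=0
    m=m>0
    for st,mm in comps(i,m,100):
        c=cv2.findContours(mm.astype(np.uint8),0,2)[0][0];print(n,'orange',st,cv2.approxPolyDP(c,2,True)[:,0].tolist())
g=cv2.cvtColor(t,cv2.COLOR_BGR2HSV)
m=(g[...,2]<75);m[:140]=0;m[240:]=0
for st,mm in comps(t,m,800):
    c=cv2.convexHull(cv2.findContours(mm.astype(np.uint8),0,2)[0][0]);q=cv2.approxPolyDP(c,4,True)[:,0]
    print('dark',st,q.tolist());P=[onz(T,p,.02) for p in q];print(np.round(P,4).tolist())
E
```

```text
top [ 0.37567512 -0.05351941  1.18668894]
side [ 0.42625619 -0.82865643  0.86594906]
top orange [624 140  16  34 264] [[627, 140], [624, 143], [629, 148], [626, 148], [630, 155], [627, 158], [630, 162], [636, 163], [624, 166], [625, 170], [628, 166], [630, 172], [633, 171], [630, 170], [631, 167], [636, 173], [639, 168], [639, 140], [638, 143], [637, 140]]
top orange [627 173  13  23 107] [[628, 173], [627, 176], [631, 177], [632, 182], [630, 184], [628, 178], [628, 184], [632, 185], [629, 186], [633, 186], [631, 184], [635, 180], [635, 186], [639, 190], [635, 194], [639, 194], [639, 174], [635, 176]]
top orange [622 190  18  26 103] [[622, 190], [625, 195], [632, 194], [634, 200], [630, 202], [635, 203], [631, 205], [635, 209], [633, 211], [639, 215], [634, 208], [639, 208], [635, 205], [637, 201], [639, 203], [639, 196], [635, 203], [635, 197], [632, 195], [635, 191], [630, 190], [626, 194], [626, 191]]
top orange [161 204  82  31 531] [[161, 208], [240, 234], [242, 228], [164, 204]]
side orange [110  90  19  21 223] [[128, 90], [124, 90], [121, 96], [110, 97], [115, 110], [127, 110], [123, 99]]
side orange [250  94  20  93 688] [[269, 94], [264, 95], [250, 136], [257, 186], [262, 186], [257, 137], [261, 126], [260, 139], [261, 134], [264, 134], [263, 127], [265, 120], [268, 119], [269, 109], [266, 106]]
dark [ 603  140   37  100 2811] [[639, 140], [639, 239], [613, 239], [603, 140]]
[[0.7443, -0.9418, 0.02], [0.4665, -0.907, 0.02], [0.4666, -0.8362, 0.02], [0.744, -0.8397, 0.02]]
dark [ 347  156   63   73 3490] [[399, 156], [409, 221], [355, 228], [347, 162]]
[[0.6961, -0.2644, 0.02], [0.5152, -0.2862, 0.02], [0.4962, -0.1402, 0.02], [0.6787, -0.1202, 0.02]]
```

View pics/c0.png

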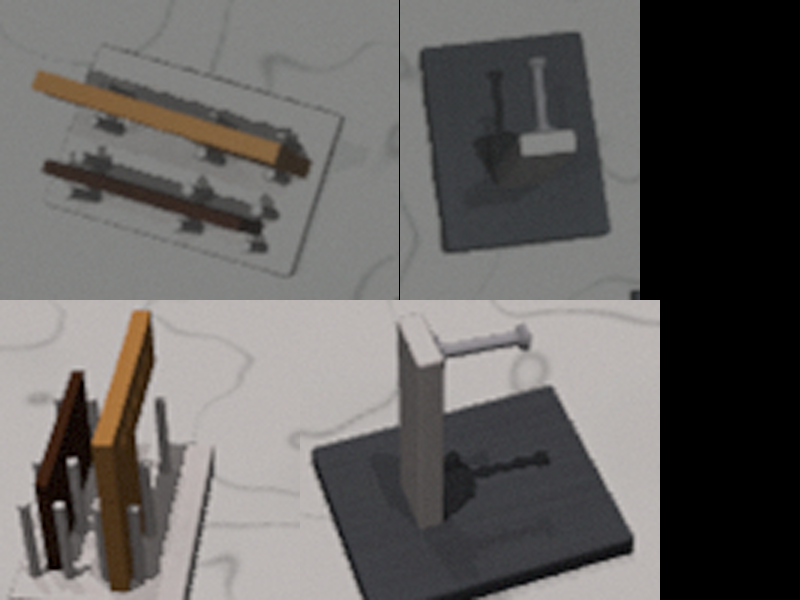

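```bash
python3 - <<'E'
from h import *
T=cam('top');S=cam('side');f=lambda x,y:(150+x/3,180+y/3)
print('up top',onz(T,(340+148/3,145+142/3),.19)[:2])
hd=(340+138/3,145+63/3);hs=(282+(524-300)/3,218+(337-300)/3)
print('head',tri(T,hd,S,hs))
print('head top z.172',onz(T,hd,.172))
ps=(282+(445-300)/3,218+(347-300)/3);print(ps)
L=onz(T,(162.5,206),.172);Rr=onz(T,(241.5,231),.172);print('board',L,Rr,np.linalg.norm(L-Rr),(L+Rr)/2,np.degrees(np.arctan2(*(L-Rr)[[0,1]])))
# right end from crop incl. top corner
A=onz(T,f(36,81),.172);B=onz(T,f(282,152),.172);print(A,B,np.linalg.norm(A-B),(A+B)/2,np.degrees(np.arctan2(*(A-B)[[0,1]])))
q=[onz(T,f(*p),.018) for p in((100,45),(342,118),(292,274),(45,205))];print(np.round(q,4),[np.linalg.norm(q[i]-q[i-1]) for i in range(4)])
# side: top edge near end, far end
for p in((220+105/3,90+143/3),(220+142/3,90+12/3)):print('side',onz(S,p,.172))
E
```

```text
up top [ 0.56197449 -0.20856622]
head (array([ 0.62917252, -0.20499582,  0.17169964]), np.float64(0.0008647116390732299))
head top z.172 [ 0.62954272 -0.20498355  0.172     ]
(330.3333333333333, 233.66666666666666)
board [0.53207777 0.32166331 0.172     ] [0.47346088 0.13525928 0.172     ] 0.1954031852877044 [0.50276933 0.2284613  0.172     ] 17.456354027120458
[0.52970931 0.32267487 0.172     ] [0.47423729 0.12948948 0.172     ] 0.20099188270729354 [0.5019733  0.22608217 0.172     ] 16.021098148735536
[[0.586  0.3244 0.018 ]
 [0.5198 0.1046 0.018 ]
 [0.3818 0.145  0.018 ]
 [0.4422 0.3647 0.018 ]] [np.float64(0.14932187790879983), np.float64(0.2295857209253255), np.float64(0.14372636781015075), np.float64(0.2278195490855215)]
side [0.47487483 0.13594742 0.172     ]
side [0.53011687 0.32093574 0.172     ]
```

>>> jog_arm(motion=[[0,0,4.5,3,7.6,1.6,-1],[0,0,4.5,3,7.6,1.6,-1],[0,0,4.5,3,7.6,1.6,-1],[0,0,4.5,3,7.6,1.6,-1],[0,0,4.5,3,7.6,1.6,-1],[0,0,4.5,3,7.6,1.6,-1],[0,0,4.5,3,7.6,1.6,-1],[0,0,4.5,3,7.6,1.6,-1],[0,0,4.5,3,7.6,1.6,-1],[0,0,4.5,3,7.6,1.6,-1]])

```text
t: 1.1
tcp_pos: [0.3477, -0.1582, 0.3117]
orientation: [179.9, -0.0, 47.3]
wrist_force: [-0.1, -0.0, 0.1]
opening: 0.0852
finger_force: 0.0
```

>>> jog_arm(motion=[[0,0,4.42,3.12,7.83,-0.62,-1],[0,0,4.42,3.12,7.83,-0.62,-1],[0,0,4.42,3.12,7.83,-0.62,-1],[0,0,4.42,3.12,7.83,-0.62,-1],[0,0,4.42,3.12,7.83,-0.62,-1],[0,0,4.42,3.12,7.83,-0.62,-1],[0,0,4.42,3.12,7.83,-0.62,-1],[0,0,4.42,3.12,7.83,-0.62,-1],[0,0,4.42,3.12,7.83,-0.62,-1],[0,0,4.42,3.12,7.83,-0.62,-1]])

```text
t: 2.1
tcp_pos: [0.5037, 0.2324, 0.2782]
orientation: [-179.9, 0.1, 73.7]
wrist_force: [0.0, -0.2, 0.6]
opening: 0.0856
finger_force: 0.0
```

```bash
python3 - <<'E'
from h import *
st=r.state();i=eyes.capture('wrist')[:,:,::-1];cv2.imwrite('pics/w1.png',i);C=cam('wrist',st)
print(st['tcp_pos'],st['orientation'])
h=cv2.cvtColor(i,cv2.COLOR_BGR2HSV);m=cv2.inRange(h,(8,110,60),(22,255,255))
for c in cv2.findContours(m,0,2)[0]:
    if cv2.contourArea(c)>300:
        q=cv2.approxPolyDP(c,4,True)[:,0];print(q.tolist());print([np.round(onz(C,p,.172)[:2],4).tolist() for p in q])
E
```

```text
[0.50370543 0.23243916 0.2782135 ] [-1.79864808e+02  8.34615664e-02  7.36940452e+01]
```

View pics/w1.png

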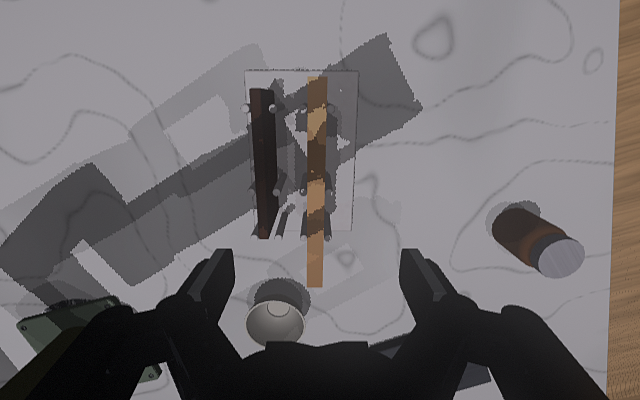

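```bash
python3 - <<'E'
from h import *
C=cam('wrist');i=cv2.imread('pics/w1.png')
h=cv2.cvtColor(i,cv2.COLOR_BGR2HSV);m=cv2.inRange(h,(5,70,50),(25,255,255))
m[:,:290]=0;m[:,345:]=0
for y in(85,115,190,210,250,280):
    x=np.where(m[y])[0];print(y,x.min(),x.max(),onz(C,((x.min()+x.max())/2,y),.172)[:2],np.linalg.norm(onz(C,(x.min()-.5,y),.172)-onz(C,(x.max()+.5,y),.172)))
ys=np.where(m.any(1))[0];print(ys.min(),ys.max())
a,b=onz(C,(317,ys.min()),.172),onz(C,(315,ys.max()),.172);d=a-b
print(a,b,np.linalg.norm(d),(a+b)/2,np.degrees(np.arctan2(d[0],d[1])))
E
```

```text
85 308 326 [0.52968414 0.31827319] 0.015376593877861205
115 308 326 [0.52308697 0.29573475] 0.01586856145003635
190 307 324 [0.50327968 0.23291284] 0.016340695184320526
210 307 323 [0.49731298 0.21429754] 0.01579927945416232
250 307 322 [0.48495567 0.17414662] 0.015611072524032306
280 307 322 [0.47521283 0.14119852] 0.0162172286303832
77 286
[0.53137487 0.32404935 0.172     ] [0.47366306 0.13415636 0.172     ] 0.19846914680548547 [0.50251896 0.22910286 0.172     ] 16.904947411083917
```

>>> jog_arm(motion=[[0,0,0,0,-0.02,-0.7,-1],[0,0,0,0,-0.02,-1.4,-1],[0,0,0,0,-0.02,-2.0,-1],[0,0,0,0,-0.02,-2.4,-1],[0,0,0,0,-0.02,-2.46,-1],[0,0,0,0,-0.02,-2.46,-1],[0,0,0,0,-0.02,-2.46,-1],[0,0,0,0,-0.02,-2.46,0.3],[0,0,0,0,-0.02,-2.46,1],[0,0,0,0,-0.02,-2.46,1]], newtons=60)

```text
t: 3.15
tcp_pos: [0.5035, 0.2305, 0.1582]
orientation: [179.9, -0.0, 73.6]
wrist_force: [-0.1, 0.0, 0.2]
opening: 0.0443
finger_force: 0.0
```

>>> jog_arm(motion=[[0,0,0,0,0,0,1],[0,0,0,0,0,0,1],[0,0,0,0,0,0,1],[0,0,0,0,0,0,1],[0,0,0,0,0,0,1],[0,0,0,0,0,0,1],[0,0,0,0,0,0,1],[0,0,0,0,0,0,1],[0,0,0,0,0,0,1],[0,0,0,0,0,0,1]])

```text
t: 4.15
tcp_pos: [0.5034, 0.2306, 0.1577]
orientation: [180.0, -0.1, 73.6]
wrist_force: [-0.7, 3.6, 4.5]
opening: 0.0145
finger_force: 61.6
```

>>> jog_arm(motion=[[0,0,0,0,0,0.2,1],[0,0,0,0,0,0.5,1],[0,0,0,0,0,0.9,1],[0,0,0,0,0,1.3,1],[0,0,0,0,0,1.7,1],[0,0,0,0,0,2.1,1],[0,0,0,0,0,2.4,1],[0,0,0,0,0,2.6,1],[0,0,0,0,0,2.7,1],[0,0,0,0,0,2.7,1]])

```text
t: 5.15
tcp_pos: [0.5032, 0.2303, 0.2926]
orientation: [180.0, -0.0, 73.6]
wrist_force: [0.0, 0.1, -2.5]
opening: 0.0144
finger_force: 60.7
```

```bash
python3 - <<'E'
from h import *
print(r.state()['tcp_pos'],r.state()['wrist_force'],r.state()['ft_torque'])
yaw=np.radians(6.5);o=np.array([.562,-.2075]);X=np.array([np.cos(yaw),np.sin(yaw)]);Y=np.array([-X[1],X[0]])
hd=np.array([.629,-.205])-o;print('head in stand',hd@X,hd@Y)
for sx in(.115,.083,.04):
  for hy in(-.005,): # tool y = head y + 28 + 3.x
    print(sx,o+sx*X+(hy+.028+.002)*Y)
E
```

```text
[0.5031599  0.23028734 0.29264233] [ 0.03344359  0.12010956 -2.53131436] [ 0.03392224 -0.01373045 -0.01765939]
head in stand 0.06685232236475108 -0.0051006856832582735
0.115 [ 0.67343068 -0.16964233]
0.083 [ 0.64163638 -0.17326484]
0.04 [ 0.59891279 -0.17813258]
```

>>> jog_arm(motion=[[0,0,0.4,0.4,-0.3,0,1],[0,0,0.8,1.0,-0.9,0,1],[0,0,1.2,1.6,-1.5,0,1],[0,0,1.6,2.2,-2.1,0,1],[0,0,2.0,2.8,-2.7,0,1],[0,0,2.4,3.3,-3.2,0,1],[0,0,2.8,3.6,-3.6,0,1],[0,0,3.2,3.8,-3.8,0,1],[0,0,3.6,3.9,-4,0,1],[0,0,3.82,3.9,-4,0,1]])

```text
t: 6.15
tcp_pos: [0.6979, 0.0286, 0.2897]
orientation: [-179.8, -0.0, 96.4]
wrist_force: [-1.0, 0.2, -2.4]
opening: 0.0142
finger_force: 60.7
```

>>> jog_arm(motion=[[0,0,0,0,-0.4,0,1],[0,0,0,0,-1.0,0,1],[0,0,0,0,-1.6,0,1],[0,0,0,0,-2.2,0,1],[0,0,0,0,-2.8,0,1],[0,0,0,-0.1,-3.3,0,1],[0,0,0,-0.19,-3.6,0,1],[0,0,0,-0.19,-3.8,0,1],[0,0,0,-0.19,-3.96,0,1],[0,0,0,-0.19,-3.96,0,1]])

```text
t: 7.15
tcp_pos: [0.6886, -0.168, 0.2922]
orientation: [180.0, 0.0, 96.5]
wrist_force: [-0.4, 0.9, -2.5]
opening: 0.0143
finger_force: 60.7
```

```bash
python3 - <<'E'
from h import *
st=r.state();i=eyes.capture('wrist')[:,:,::-1];s=eyes.capture('side')[:,:,::-1];t=eyes.capture('top')[:,:,::-1]
print(st['tcp_pos'],st['orientation'],st['wrist_force'],st['ft_torque'])
for n,k in(('w',i),('s',s),('t',t)):cv2.imwrite(f'pics/{n}2.png',k)
o=np.zeros((600,800,3),np.uint8)
o[:300,:480]=cv2.resize(i,(480,300));z=lambda i,x,y,w,h,k:cv2.resize(i[y:y+h,x:x+w],(w*k,h*k),interpolation=cv2.INTER_CUBIC)
o[300:,:600]=z(s,280,130,200,100,3);o[:300,490:790]=z(i,230,200,150,150,2)
cv2.imwrite('pics/c2.png',o)
E
```

```text
[ 0.68860045 -0.1680326   0.29224413] [1.79994630e+02 2.38803286e-03 9.64590796e+01] [-0.41196388  0.87370069 -2.46428268] [0.04764715 0.01543685 0.03037072]
```

View pics/c2.png

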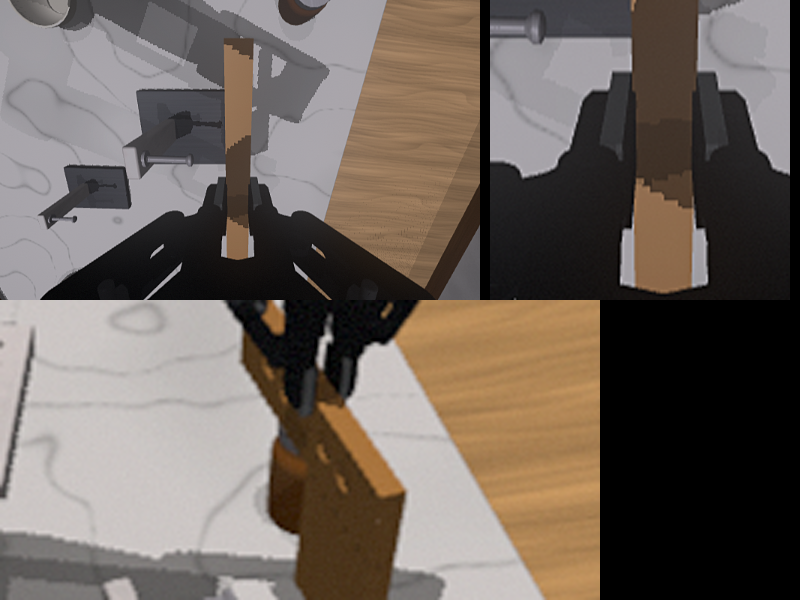

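```bash
python3 - <<'E'
from h import *
S=cam('side');W=cam('wrist')
yaw=np.radians(6.5);o=np.array([.562,-.2075]);X=np.array([np.cos(yaw),np.sin(yaw)]);Y=np.array([-X[1],X[0]])
i=cv2.imread('pics/w2.png');g=cv2.cvtColor(i,cv2.COLOR_BGR2GRAY)
for p in((191,210.5),(249,213)):
    q=onz(W,p,.172)[:2]-o;print('wrist peg',q@X,q@Y)
for x in range(200,258,6):
    col=g[195:230,x].astype(int);print(x,col.tolist()) if x in(206,224,248) else 0
tcp=r.state()['tcp_pos']; n=np.r_[X,0]
f=lambda x,y:(280+x/3,130+(y-300)/3)
# face on -x side: plane offset -8mm
for p,off in((f(376,498),-.008),(f(405,490),.008),(f(243,334),-.008),(f(320,455),-.008),(f(340,483),-.008),(f(274,378),-.008),(f(266,369),-.008)):
    a,d=ray(S,p);s=((tcp+off*n-a)@n)/(d@n);P=a+s*d-tcp;print(p,'y',P[:2]@Y+.002,'z',P[2]+.0077)
E
```

```text
wrist peg 0.008673883923201975 0.0025850147997365943
wrist peg 0.06534390611059245 2.325283980363549e-05
206 [63, 63, 64, 62, 63, 62, 61, 63, 65, 64, 64, 64, 56, 68, 87, 98, 111, 142, 140, 124, 120, 87, 57, 89, 152, 170, 165, 164, 165, 164, 165, 164, 164, 162, 163]
224 [61, 60, 64, 66, 67, 66, 65, 67, 66, 67, 67, 67, 59, 58, 76, 91, 103, 123, 143, 132, 122, 105, 70, 85, 148, 166, 161, 160, 162, 161, 159, 160, 160, 160, 159]
248 [65, 64, 65, 66, 66, 67, 66, 65, 66, 67, 66, 67, 66, 60, 74, 87, 92, 99, 101, 103, 105, 106, 102, 89, 136, 155, 153, 154, 155, 155, 155, 155, 156, 156, 156]
(405.3333333333333, 196.0) y -0.09266221522611784 z 0.014560720300277346
(415.0, 193.33333333333334) y -0.09534422653835004 z 0.01805915473380039
(361.0, 141.33333333333334) y 0.0998906503646275 z -0.007254035571495494
(386.6666666666667, 181.66666666666666) y -0.02275112128430956 z -0.01131152684441737
(393.3333333333333, 191.0) y -0.05083978306523508 z -0.009975128236511461
(371.3333333333333, 156.0) y 0.04849701453867308 z -0.005608724923765502
(368.6666666666667, 153.0) y 0.06112758960800389 z -0.007716710911723419
```

```bash
python3 - <<'E'
from h import *
S=cam('side');T=cam('top');W=cam('wrist')
yaw=np.radians(6.5);o=np.array([.562,-.2075]);X=np.array([np.cos(yaw),np.sin(yaw)]);Y=np.array([-X[1],X[0]]);n=np.r_[X,0]
tcp=r.state()['tcp_pos'];i=cv2.imread('pics/s2.png');h=cv2.cvtColor(i,cv2.COLOR_BGR2HSV)
m=cv2.inRange(h,(5,120,30),(22,255,255));L=[]
for y in range(198,262,4):
    x=np.where(m[y,370:440])[0]
    if len(x)<5: continue
    xe=370+x.max()+.5
    a,d=ray(S,(xe,y));s=((tcp+.008*n-a)@n)/(d@n);P=a+s*d-tcp;L.append([P[:2]@Y,P[2]]);
L=np.array(L);print(np.round(L,4).tolist());p=np.polyfit(L[:,1],L[:,0],1);print('tilt',np.degrees(np.arctan(p[0])),p)
# peg in top0
t=cv2.cvtColor(cv2.imread('pics/top0.png'),cv2.COLOR_BGR2GRAY).astype(float)
for y in range(163,190,2):
    w=np.clip(t[y,380:397]-85,0,None)
    if w.sum()>20:
        c=380+(w*np.arange(17)).sum()/w.sum();q=onz(T,(c,y),.172)[:2]-o;print('top',y,round(c,1),np.round([q@X,q@Y],4))
E
```

```text
[[-0.0952, -0.0022], [-0.0973, -0.0096], [-0.0963, -0.0199], [-0.0953, -0.0305], [-0.0943, -0.0412], [-0.0964, -0.0491], [-0.0954, -0.0601], [-0.0944, -0.0714], [-0.0933, -0.0829], [-0.0955, -0.0912], [-0.0945, -0.1031], [-0.0934, -0.1152], [-0.0956, -0.1239], [-0.0946, -0.1364], [-0.0866, -0.1568]]
tilt -1.871791826869399 [-0.03268056 -0.09693374]
top 165 385.6 [ 0.07   -0.0045]
top 169 385.5 [ 0.0602 -0.003 ]
top 171 385.6 [ 0.0553 -0.0025]
top 173 385.8 [ 0.0504 -0.0022]
top 175 386.2 [ 0.0454 -0.0026]
top 177 386.5 [ 0.0405 -0.0027]
top 179 386.5 [ 0.0357 -0.002 ]
top 181 386.6 [ 0.0308 -0.0015]
top 183 386.6 [ 0.026 -0.001]
top 185 387.1 [ 0.0211 -0.0013]
top 187 387.7 [ 0.0161 -0.0021]
top 189 391.1 [ 0.0104 -0.0095]
```

>>> jog_arm(motion=[[0,0,0,0,0,-0.4,1],[0,0,0,0,0,-0.9,1],[0,0,0,0,0,-1.4,1],[0,0,0,0,0,-1.8,1],[0,0,0,0,0,-2.1,1],[0,0,0,-0.1,0,-2.24,1],[0,0,0,-0.3,0,-2.24,1],[0,0,0,-0.5,0,-2.24,1],[0,0,0,-0.51,0,-2.24,1],[0,0,0,-0.51,0,-2.24,1]])

```text
t: 8.3
tcp_pos: [0.6634, -0.1681, 0.1821]
orientation: [179.8, 0.1, 96.5]
wrist_force: [-1.2, 0.1, -2.2]
opening: 0.0143
finger_force: 60.7
```

```bash
python3 - <<'E'
from h import *
st=r.state();i=eyes.capture('wrist')[:,:,::-1];s=eyes.capture('side')[:,:,::-1];t=eyes.capture('top')[:,:,::-1]
print(st['tcp_pos'],st['orientation'],st['wrist_force'],st['ft_torque'])
for n,k in(('w',i),('s',s),('t',t)):cv2.imwrite(f'pics/{n}3.png',k)
o=np.zeros((600,800,3),np.uint8)
z=lambda i,x,y,w,h,k:cv2.resize(i[y:y+h,x:x+w],(w*k,h*k),interpolation=cv2.INTER_CUBIC)
o[300:,:600]=z(s,290,190,150,75,4);o[:300,490:790]=z(t,350,130,75,75,4);o[:300,:480]=z(i,160,180,160,100,3)
cv2.imwrite('pics/c3.png',o)
E
```

```text
[ 0.66343582 -0.16809023  0.18214009] [1.79844065e+02 7.57235739e-02 9.64591236e+01] [-1.21089414  0.13386806 -2.22063426] [ 0.05119408 -0.04170156  0.05256522]
```

View pics/c3.png

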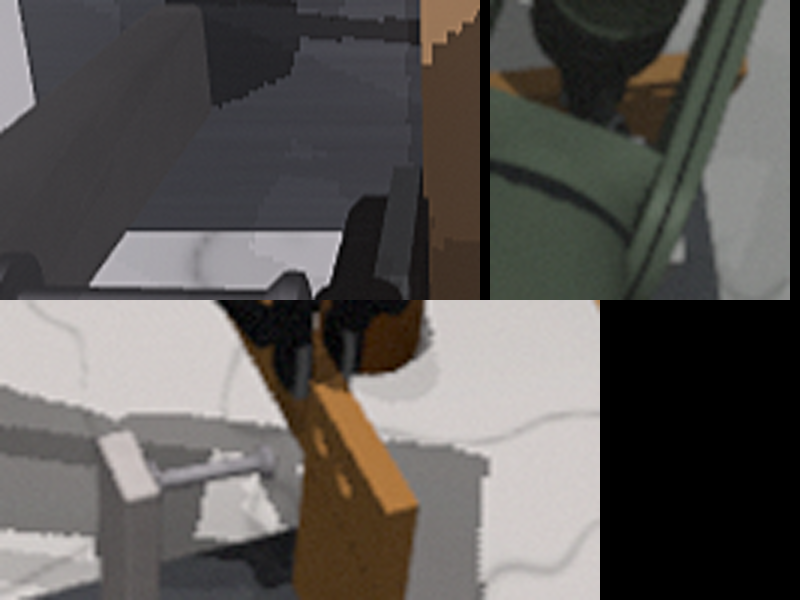

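```bash
python3 - <<'E'
from h import *
s=cv2.imread('pics/s3.png');w=cv2.imread('pics/w3.png')
o=np.zeros((600,800,3),np.uint8)
o[:360]=np.clip(cv2.resize(s[215:245,325:392],(800,360),interpolation=cv2.INTER_CUBIC).astype(float)*1.5,0,255)
o[360:,:600]=np.clip(cv2.resize(w[255:295,200:300],(600,240),interpolation=cv2.INTER_CUBIC).astype(float)*2,0,255)
cv2.imwrite('pics/c4.png',o)
E
```

```text
(no output)
```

View pics/c4.png

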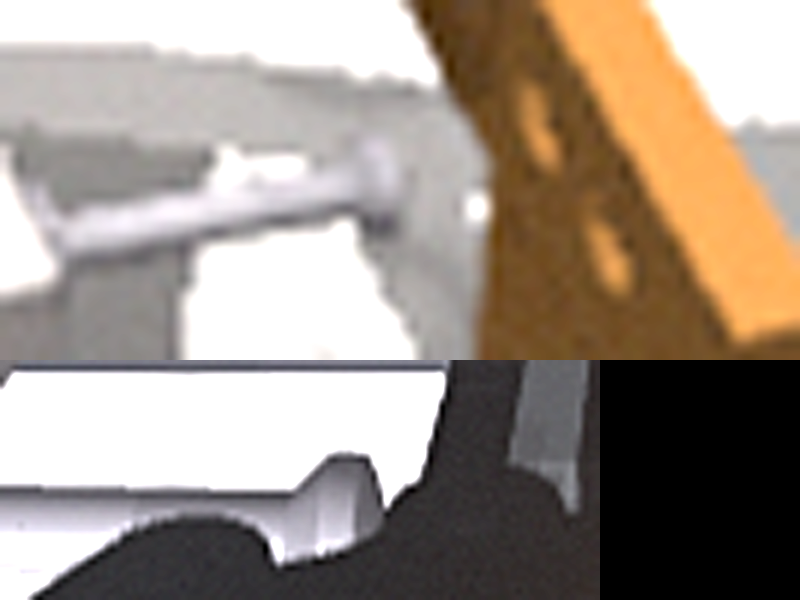

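```bash
python3 - <<'E'
from h import *
S=cam('side');st=r.state();W=cam('wrist',st);tcp=st['tcp_pos']
yaw=np.radians(6.46);o=np.array([.562,-.2075]);X=np.array([np.cos(yaw),np.sin(yaw)]);Y=np.array([-X[1],X[0]])
loc=lambda P:np.array([(P[:2]-o)@X,(P[:2]-o)@Y,P[2]])
glo=lambda l:np.r_[o+l[0]*X+l[1]*Y,l[2]]
# wrist: tangent
for p,rad in(((257.5,270.8),.0085),((225,276.2),.0045)):
    a,d=ray(W,p);a=loc(a);d=np.r_[d[:2]@X,d[:2]@Y,d[2]]
    u=d[1:]/np.linalg.norm(d[1:]);nrm=np.array([u[1],-u[0]])
    # line distance: (c-a)·nrm = ±rad, c=(y0,.172)
    for sg in(1,-1): print('peg y0',(a[1]+ (sg*rad-(.172-a[2])*nrm[1])/nrm[0]))
    t=(.172-a[2])/d[2];print('x',a[0]+t*d[0])
i=cv2.imread('pics/w3.png');h=cv2.cvtColor(i,cv2.COLOR_BGR2HSV);m=cv2.inRange(h,(5,80,40),(25,255,255))
print([ (y,np.where(m[y,250:380])[0][[0,-1]]+250) for y in range(0,280,25) if m[y,250:380].any()])
cols=m[:,300:325].sum(1);ys=np.where(cols>255*10)[0];print('board end row',ys.min())
e=loc(onz(W,(315,ys.min()),tcp[2]-.0077+.022));print('board + end',e,'tcp',loc(tcp),'-> mid',e[1]-.1)
k=lambda p:np.round([(p[0]-325)*11.94,(p[1]-215)*12]).tolist()
mid=loc(tcp)+[0,-.0025,-.0077]
for hy in(-.028,-.056):
    print('hole',hy,[k(proj(S,glo(mid+[-.008,hy+.01*np.cos(a),.01*np.sin(a)]))) for a in np.arange(0,6.28,np.pi/4)])
    print('  far rim',[k(proj(S,glo(mid+[.008,hy+.01*np.cos(a),.01*np.sin(a)]))) for a in np.arange(0,6.28,np.pi/4)])
for hy in(-.003,0):
  for hx in(.063,.068,.0754):print('head',hx,hy,k(proj(S,glo(np.array([hx,hy,.172])))))
print('root',k(proj(S,glo(np.array([.009,0,.172])))), 'corner -x top near',k(proj(S,glo(mid+[-.008,-.1,.022]))),k(proj(S,glo(mid+[.008,-.1,.022]))))
E
```

```text
peg y0 -0.0008874248172614091
peg y0 0.019517328470232312
x 0.07042630333291935
peg y0 1.4515424336530858e-05
peg y0 0.010944212910012921
x 0.050232202230141965
[(75, array([299, 336])), (100, array([299, 336])), (125, array([300, 335])), (150, array([300, 335])), (175, array([300, 334])), (200, array([301, 333])), (225, array([301, 333])), (250, array([303, 330])), (275, array([303, 330]))]
board end row 51
board + end [0.10565683 0.12762032 0.19552932] tcp [0.10538517 0.02789051 0.18122932] -> mid 0.027620316679315304
hole -0.028 [[526.0, 77.0], [536.0, 59.0], [555.0, 76.0], [571.0, 119.0], [575.0, 162.0], [565.0, 180.0], [547.0, 162.0], [531.0, 120.0]]
  far rim [[617.0, 54.0], [628.0, 36.0], [647.0, 53.0], [663.0, 95.0], [667.0, 138.0], [656.0, 156.0], [637.0, 139.0], [621.0, 97.0]]
hole -0.056 [[595.0, 197.0], [605.0, 179.0], [625.0, 197.0], [641.0, 242.0], [646.0, 285.0], [635.0, 303.0], [616.0, 284.0], [599.0, 240.0]]
  far rim [[687.0, 173.0], [698.0, 155.0], [718.0, 173.0], [735.0, 217.0], [739.0, 260.0], [728.0, 278.0], [708.0, 259.0], [691.0, 216.0]]
head 0.063 -0.003 [353.0, 179.0]
head 0.068 -0.003 [382.0, 172.0]
head 0.0754 -0.003 [424.0, 160.0]
head 0.063 0 [346.0, 166.0]
head 0.068 0 [375.0, 159.0]
head 0.0754 0 [417.0, 148.0]
root [28.0, 248.0] corner -x top near [748.0, 345.0] [845.0, 319.0]
```

>>> jog_arm(motion=[[0,0,0,0,-0.04,-0.05,1],[0,0,0,-0.05,-0.05,-0.05,1],[0,0,0,-0.1,-0.05,-0.05,1],[0,0,0,-0.15,-0.06,-0.05,1],[0,0,0,-0.2,-0.06,-0.05,1],[0,0,0,-0.25,-0.066,-0.05,1],[0,0,0,-0.3,-0.072,-0.05,1],[0,0,0,-0.35,-0.078,-0.05,1],[0,0,0,-0.35,-0.078,-0.05,1],[0,0,0,-0.35,-0.078,-0.05,1]])

```text
t: 9.45
tcp_pos: [0.6456, -0.1716, 0.1779]
orientation: [180.0, 0.0, 96.5]
wrist_force: [0.5, 1.0, -2.8]
opening: 0.0144
finger_force: 60.7
```

>>> jog_arm(motion=[[0,0,0,-0.01,-0.001,0,1],[0,0,0,-0.02,-0.002,0,1],[0,0,0,-0.03,-0.003,0,1],[0,0,0,-0.04,-0.004,0,1],[0,0,0,-0.05,-0.006,0,1],[0,0,0,-0.06,-0.007,0,1],[0,0,0,-0.06,-0.007,0,1],[0,0,0,-0.06,-0.007,0,1],[0,0,0,-0.06,-0.007,0,1],[0,0,0,-0.06,-0.007,0,1]])

```text
t: 10.45
tcp_pos: [0.6425, -0.1719, 0.1778]
orientation: [-180.0, 0.0, 96.5]
wrist_force: [-0.4, 0.2, -2.8]
opening: 0.0144
finger_force: 60.7
```

>>> jog_arm(motion=[[0,0,0,-0.01,-0.001,0,1],[0,0,0,-0.02,-0.002,0,1],[0,0,0,-0.03,-0.003,0,1],[0,0,0,-0.04,-0.004,0,1],[0,0,0,-0.04,-0.004,0,1],[0,0,0,-0.04,-0.004,0,1],[0,0,0,-0.04,-0.004,0,1],[0,0,0,-0.04,-0.004,0,1],[0,0,0,-0.04,-0.004,0,1],[0,0,0,-0.04,-0.004,0,1]])

```text
t: 11.45
tcp_pos: [0.6405, -0.1721, 0.1778]
orientation: [-180.0, -0.0, 96.5]
wrist_force: [0.6, 0.0, -2.5]
opening: 0.0144
finger_force: 60.7
```

>>> jog_arm(motion=[[0,0,0,-0.01,-0.001,0,1],[0,0,0,-0.02,-0.002,0,1],[0,0,0,-0.03,-0.003,0,1],[0,0,0,-0.04,-0.004,0,1],[0,0,0,-0.04,-0.004,0,1],[0,0,0,-0.04,-0.004,0,1],[0,0,0,-0.04,-0.004,0,1],[0,0,0,-0.04,-0.004,0,1],[0,0,0,-0.04,-0.004,0,1],[0,0,0,-0.04,-0.004,0,1]])

```text
t: 12.45
tcp_pos: [0.6385, -0.1724, 0.1778]
orientation: [-180.0, -0.0, 96.5]
wrist_force: [0.6, 0.0, -1.5]
opening: 0.0145
finger_force: 60.7
```

>>> jog_arm(motion=[[0,0,0,-0.01,-0.001,0,1],[0,0,0,-0.02,-0.002,0,1],[0,0,0,-0.03,-0.003,0,1],[0,0,0,-0.03,-0.003,0,1],[0,0,0,-0.03,-0.003,0,1],[0,0,0,-0.03,-0.003,0,1],[0,0,0,-0.03,-0.003,0,1],[0,0,0,-0.03,-0.003,0,1],[0,0,0,-0.03,-0.003,0,1],[0,0,0,-0.03,-0.003,0,1]])

```text
t: 13.45
tcp_pos: [0.637, -0.1725, 0.1778]
orientation: [-180.0, -0.0, 96.5]
wrist_force: [0.5, 0.1, -2.5]
opening: 0.0145
finger_force: 60.7
```

>>> jog_arm(motion=[[0,0,0,-0.01,-0.001,0,1],[0,0,0,-0.02,-0.002,0,1],[0,0,0,-0.03,-0.003,0,1],[0,0,0,-0.04,-0.004,0,1],[0,0,0,-0.04,-0.004,0,1],[0,0,0,-0.04,-0.004,0,1],[0,0,0,-0.04,-0.004,0,1],[0,0,0,-0.04,-0.004,0,1],[0,0,0,-0.04,-0.004,0,1],[0,0,0,-0.04,-0.004,0,1]])

```text
t: 14.45
tcp_pos: [0.6351, -0.1727, 0.1778]
orientation: [180.0, 0.0, 96.5]
wrist_force: [0.4, -0.0, -2.4]
opening: 0.0145
finger_force: 60.7
```

>>> jog_arm(motion=[[0,0,0,-0.01,-0.001,0,1],[0,0,0,-0.02,-0.002,0,1],[0,0,0,-0.03,-0.003,0,1],[0,0,0,-0.03,-0.003,0,1],[0,0,0,-0.03,-0.003,0,1],[0,0,0,-0.03,-0.003,0,1],[0,0,0,-0.03,-0.003,0,1],[0,0,0,-0.03,-0.003,0,1],[0,0,0,-0.03,-0.003,0,1],[0,0,0,-0.03,-0.003,0,1]])

```text
t: 15.45
tcp_pos: [0.6336, -0.1728, 0.1778]
orientation: [-180.0, -0.0, 96.5]
wrist_force: [0.3, -0.0, -2.9]
opening: 0.0147
finger_force: 60.7
```

```bash
python3 - <<'E'
from h import *
F=[]
for _ in range(3):
    s=eyes.capture('side')[:,:,::-1];st=r.state();F.append(np.r_[st['wrist_force'],st['ft_torque']])
print(np.round(F,2));w=eyes.capture('wrist')[:,:,::-1]
cv2.imwrite('pics/s5.png',s);cv2.imwrite('pics/w5.png',w)
o=np.zeros((600,800,3),np.uint8)
o[:360]=np.clip(cv2.resize(s[215:245,325:392],(800,360),interpolation=cv2.INTER_CUBIC).astype(float)*1.5,0,255)
o[360:,:600]=np.clip(cv2.resize(w[255:295,200:300],(600,240),interpolation=cv2.INTER_CUBIC).astype(float)*2,0,255)
cv2.imwrite('pics/c5.png',o)
E
```

```text
[[-0.34 -0.11 -2.76  0.03 -0.01  0.03]
 [-0.92 -0.34 -2.28  0.07  0.02 -0.01]
 [ 0.04 -0.07 -2.21  0.09 -0.09 -0.02]]
```

View pics/c5.png

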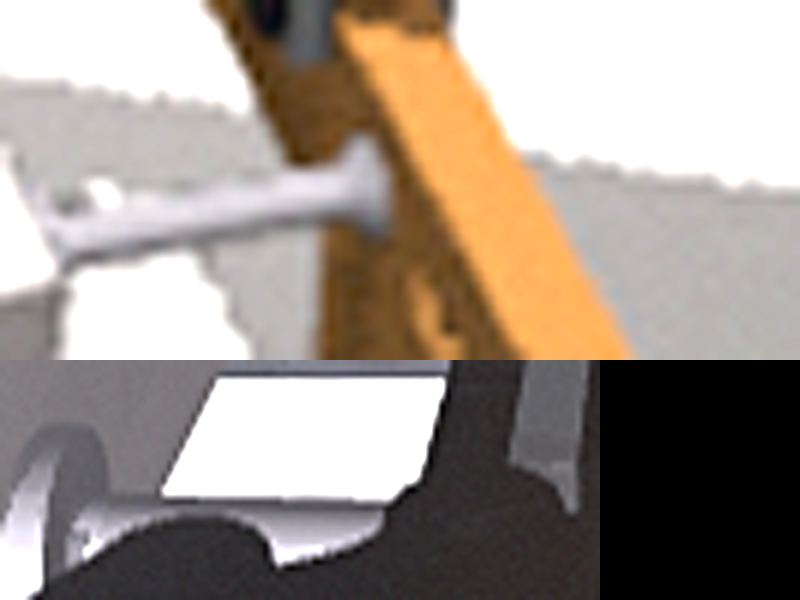

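>>> jog_arm(motion=[[0,0,0,-0.01,-0.001,0,1],[0,0,0,-0.02,-0.002,0,1],[0,0,0,-0.03,-0.003,0,1],[0,0,0,-0.04,-0.004,0,1],[0,0,0,-0.05,-0.006,0,1],[0,0,0,-0.06,-0.007,0,1],[0,0,0,-0.06,-0.007,0,1],[0,0,0,-0.06,-0.007,0,1],[0,0,0,-0.06,-0.007,0,1],[0,0,0,-0.06,-0.007,0,1]])

```text
t: 16.65
tcp_pos: [0.6306, -0.1732, 0.1778]
orientation: [180.0, 0.0, 96.5]
wrist_force: [-0.1, -0.8, -1.9]
opening: 0.0139
finger_force: 60.7
```

>>> jog_arm(motion=[[0,0,0,-0.01,-0.001,0,1],[0,0,0,-0.02,-0.002,0,1],[0,0,0,-0.03,-0.003,0,1],[0,0,0,-0.04,-0.004,0,1],[0,0,0,-0.05,-0.006,0,1],[0,0,0,-0.06,-0.007,0,1],[0,0,0,-0.07,-0.008,0,1],[0,0,0,-0.08,-0.009,0,1],[0,0,0,-0.08,-0.009,0,1],[0,0,0,-0.08,-0.009,0,1]])

```text
t: 17.65
tcp_pos: [0.6265, -0.1736, 0.1778]
orientation: [180.0, 0.0, 96.5]
wrist_force: [0.9, 0.5, -2.4]
opening: 0.0144
finger_force: 60.7
```

>>> jog_arm(motion=[[0,0,0,-0.015,-0.002,0,1],[0,0,0,-0.03,-0.003,0,1],[0,0,0,-0.045,-0.005,0,1],[0,0,0,-0.06,-0.007,0,1],[0,0,0,-0.075,-0.008,0,1],[0,0,0,-0.09,-0.01,0,1],[0,0,0,-0.105,-0.012,0,1],[0,0,0,-0.12,-0.013,0,1],[0,0,0,-0.12,-0.013,0,1],[0,0,0,-0.12,-0.013,0,1]])

```text
t: 18.65
tcp_pos: [0.6205, -0.1743, 0.1778]
orientation: [180.0, 0.0, 96.5]
wrist_force: [-0.0, 0.4, -1.6]
opening: 0.0139
finger_force: 60.7
```

>>> jog_arm(motion=[[0,0,0,-0.02,-0.002,0,1],[0,0,0,-0.05,-0.004,0,1],[0,0,0,-0.08,-0.006,0,1],[0,0,0,-0.11,-0.008,0,1],[0,0,0,-0.14,-0.01,0,1],[0,0,0,-0.17,-0.012,0,1],[0,0,0,-0.2,-0.015,0,1],[0,0,0,-0.23,-0.018,0,1],[0,0,0,-0.25,-0.02,0,1],[0,0,0,-0.25,-0.02,0,1]])

```text
t: 19.65
tcp_pos: [0.6079, -0.1753, 0.1778]
orientation: [-180.0, -0.0, 96.5]
wrist_force: [-0.5, -0.5, -1.8]
opening: 0.0143
finger_force: 60.7
```

>>> jog_arm(motion=[[0,0,0,-0.03,-0.003,0,1],[0,0,0,-0.06,-0.006,0,1],[0,0,0,-0.09,-0.01,0,1],[0,0,0,-0.12,-0.013,0,1],[0,0,0,-0.14,-0.015,0,1],[0,0,0,-0.14,-0.015,-0.02,1],[0,0,0,-0.14,-0.015,-0.04,1],[0,0,0,-0.14,-0.015,-0.05,1],[0,0,0,-0.14,-0.015,-0.06,1],[0,0,0,-0.14,-0.015,-0.06,1]])

```text
t: 20.65
tcp_pos: [0.601, -0.176, 0.1746]
orientation: [-180.0, -0.0, 96.5]
wrist_force: [1.1, -0.1, -1.8]
opening: 0.0145
finger_force: 60.7
```

>>> jog_arm(motion=[[0,0,0,0,0,-0.005,1],[0,0,0,0,0,-0.01,1],[0,0,0,0,0,-0.015,1],[0,0,0,0,0,-0.02,1],[0,0,0,0,0,-0.02,1],[0,0,0,0,0,-0.02,1],[0,0,0,0,0,-0.02,1],[0,0,0,0,0,-0.02,1],[0,0,0,0,0,-0.02,1],[0,0,0,0,0,-0.02,1]])

```text
t: 21.65
tcp_pos: [0.601, -0.176, 0.1738]
orientation: [180.0, 0.0, 96.5]
wrist_force: [-0.3, -0.4, -2.5]
opening: 0.0143
finger_force: 60.7
```

>>> jog_arm(motion=[[0,0,0,0,0,-0.005,1],[0,0,0,0,0,-0.01,1],[0,0,0,0,0,-0.015,1],[0,0,0,0,0,-0.02,1],[0,0,0,0,0,-0.02,1],[0,0,0,0,0,-0.02,1],[0,0,0,0,0,-0.02,1],[0,0,0,0,0,-0.02,1],[0,0,0,0,0,-0.02,1],[0,0,0,0,0,-0.02,1]])

```text
t: 22.65
tcp_pos: [0.6011, -0.1761, 0.1729]
orientation: [180.0, 0.0, 96.5]
wrist_force: [-0.6, 0.7, -1.0]
opening: 0.0142
finger_force: 60.9
```

>>> jog_arm(motion=[[0,0,0,0,0,-0.005,1],[0,0,0,0,0,-0.01,1],[0,0,0,0,0,-0.015,1],[0,0,0,0,0,-0.015,1],[0,0,0,0,0,-0.015,1],[0,0,0,0,0,-0.015,1],[0,0,0,0,0,-0.015,1],[0,0,0,0,0,-0.015,1],[0,0,0,0,0,-0.015,1],[0,0,0,0,0,-0.015,1]])

```text
t: 23.65
tcp_pos: [0.6012, -0.1761, 0.1724]
orientation: [180.0, 0.0, 96.5]
wrist_force: [-1.8, 1.0, 5.5]
opening: 0.0142
finger_force: 61.6
```

>>> jog_arm(motion=[[0,0,0,0,0,0.006,1],[0,0,0,0,0,0.006,1],[0,0,0,0,0,0.006,1],[0,0,0,0,0,0.006,1],[0,0,0,0,0,0.006,1],[0,0,0,0,0,0.006,1],[0,0,0,0,0,0.006,1],[0,0,0,0,0,0.006,1],[0,0,0,0,0,0.006,1],[0,0,0,0,0,0.006,1]], newtons=30)

```text
t: 24.65
tcp_pos: [0.6011, -0.1761, 0.1724]
orientation: [180.0, 0.0, 96.5]
wrist_force: [-2.2, 1.5, 3.4]
opening: 0.0144
finger_force: 61.6
```

>>> jog_arm(motion=[[0,0,0,0,0,0.006,1],[0,0,0,0,0,0.006,1],[0,0,0,0,0,0.006,1],[0,0,0,0,0,0.006,0.6],[0,0,0,0,0,0.006,0.5],[0,0,0,0,0,0.006,0.43],[0,0,0,0,0,0.006,0.43],[0,0,0,0,0,0.006,0.43],[0,0,0,0,0,0.006,0.43],[0,0,0,0,0,0.006,0.43]])

```text
t: 25.65
tcp_pos: [0.601, -0.1761, 0.1726]
orientation: [180.0, 0.0, 96.5]
wrist_force: [-0.5, 0.5, 0.3]
opening: 0.0242
finger_force: 0.0
```

```bash
python3 - <<'E'
from h import *
s=eyes.capture('side')[:,:,::-1];w=eyes.capture('wrist')[:,:,::-1];st=r.state();print(st['wrist_force'],st['opening'],st['finger_force'])
o=np.zeros((600,800,3),np.uint8)
o[:320]=cv2.resize(s[170:250,280:480],(800,320),interpolation=cv2.INTER_CUBIC)
o[320:,:448]=cv2.resize(w,(448,280));cv2.imwrite('pics/c6.png',o)
E
```

```text
[-0.30154444  0.59354604 -0.17072961] 0.024396021612207306 0.0
```

View pics/c6.png

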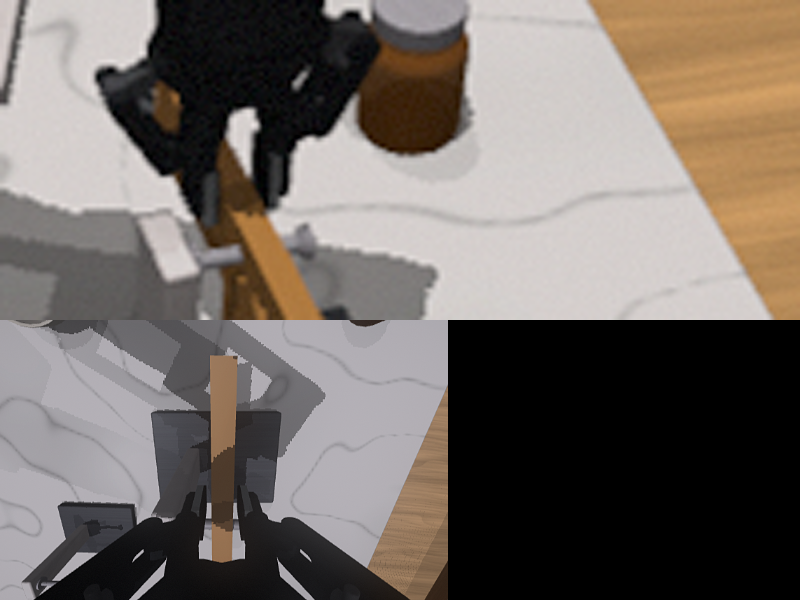

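>>> jog_arm(motion=[[0,0,0,0,0,0.05,0.43],[0,0,0,0,0,0.12,0.43],[0,0,0,0,0,0.2,0.43],[0,0,0,0,0,0.3,0.43],[0,0,0,0,0,0.45,0.43],[0,0,0,0,0,0.7,0.43],[0,0,0,0,0,1.1,0.43],[0,0,0,0,0,1.6,0.43],[0,0,0,0,0,2.1,0.43],[0,0,0,0,0,2.3,0.43]])

```text
t: 26.75
tcp_pos: [0.6026, -0.1767, 0.2923]
orientation: [179.7, 0.2, 96.5]
wrist_force: [-0.0, -0.1, 0.5]
opening: 0.0242
finger_force: 0.0
```

>>> jog_arm(motion=[[0,0,0,-0.3,0.3,0.3,0.43],[0,0,0,-0.6,0.6,0.6,0.43],[0,0,0,-1,1,0.9,0.43],[0,0,0,-1.4,1.4,1,0.43],[0,0,0,-1.8,1.8,1,0.43],[0,0,0,-2.2,2.2,1,0.43],[0,0,0,-2.4,2.6,1,0.43],[0,0,0,-2.4,2.8,1,0.43],[0,0,0,-2.4,2.8,1,0.43],[0,0,0,-2.4,2.8,1,0.43]])

```text
t: 27.75
tcp_pos: [0.4816, -0.0365, 0.3376]
orientation: [180.0, 0.0, 96.5]
wrist_force: [-0.4, -0.3, 0.9]
opening: 0.0247
finger_force: 0.0
```

>>> jog_arm(motion=[[0,0,0,0,0,0,0.43],[0,0,0,0,0,0,0.43],[0,0,0,0,0,0,0.43],[0,0,0,0,0,0,0.43],[0,0,0,0,0,0,0.43],[0,0,0,0,0,0,0.43],[0,0,0,0,0,0,0.43],[0,0,0,0,0,0,0.43],[0,0,0,0,0,0,0.43],[0,0,0,0,0,0,0.43]])

```text
t: 28.75
tcp_pos: [0.481, -0.036, 0.3376]
orientation: [180.0, -0.0, 96.5]
wrist_force: [-0.5, 0.5, -1.2]
opening: 0.0241
finger_force: 0.0
```

```bash
python3 - <<'E'
from h import *
import time
a=eyes.capture('side')[:,:,::-1]
for _ in range(8): b=eyes.capture('side')[:,:,::-1]
print(r.state()['tcp_pos'],np.abs(a[180:330,270:430].astype(int)-b[180:330,270:430]).max(),np.abs(a[180:330,270:430].astype(int)-b[180:330,270:430]).mean())
t=eyes.capture('top')[:,:,::-1]
o=np.zeros((560,800,3),np.uint8);o[:,:500]=cv2.resize(b[190:330,280:405],(500,560),interpolation=cv2.INTER_CUBIC);o[:280,500:]=cv2.resize(t[120:260,330:480],(300,280))
cv2.imwrite('pics/c7.png',o)
E
```

```text
[ 0.48103611 -0.03604491  0.33762785] 31 1.646986111111111
```

View pics/c7.png

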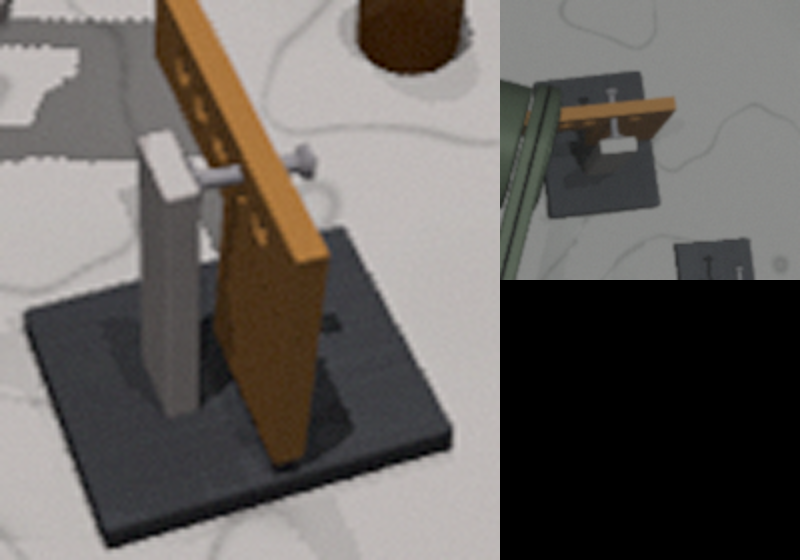

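>>> jog_arm(motion=[[0,0,0,0,0,0,0.43],[0,0,0,0,0,0,0.43],[0,0,0,0,0,0,0.43],[0,0,0,0,0,0,0.43],[0,0,0,0,0,0,0.43],[0,0,0,0,0,0,0.43],[0,0,0,0,0,0,0.43],[0,0,0,0,0,0,0.43],[0,0,0,0,0,0,0.43],[0,0,0,0,0,0,0.43]])

```text
t: 30.25
tcp_pos: [0.481, -0.036, 0.3376]
orientation: [180.0, -0.0, 96.5]
wrist_force: [0.4, -0.0, -0.2]
opening: 0.0243
finger_force: 0.0
```

>>> jog_arm(motion=[[0,0,0,0,0,0,0.43],[0,0,0,0,0,0,0.43],[0,0,0,0,0,0,0.43],[0,0,0,0,0,0,0.43],[0,0,0,0,0,0,0.43],[0,0,0,0,0,0,0.43],[0,0,0,0,0,0,0.43],[0,0,0,0,0,0,0.43],[0,0,0,0,0,0,0.43],[0,0,0,0,0,0,0.43]])

```text
t: 31.25
tcp_pos: [0.481, -0.036, 0.3376]
orientation: [-180.0, 0.0, 96.5]
wrist_force: [-0.2, 0.1, -0.1]
opening: 0.0247
finger_force: 0.0
```

```bash
python3 -c "
from workcell import workorder
print(workorder.job_done())"
```

```text
the job is handed in; nothing more can be done
None
```

The L-shaped board hangs on the stand's peg by its y = -28 mm hole, released, with the arm clear; it looked level and still in the last side view, and I handed the job in after about 31 s (no verdict was returned).

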